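# Put the washed cutting boards away in the leaning rack

### The arm

A 7-joint arm with a two-finger parallel gripper is mounted at the origin on the work surface. World frame = base frame: x ahead of the robot, y to its left, z up, the work surface at z = 0. Lengths are in mm, angles in rad, forces in N, time in s.
With the tool pointing down it reaches from about 400 to 875 mm from the base axis. Payload 4.4 kg.
Tool frame: the origin (TCP) lies at the very end of the fingers, on their centre line; the grasp point (between the pads) lies 19 mm behind it; z points along the fingers, y is the direction in which the jaws open and shut (so a half turn about z gives the same grasp; the last joint's range is limited). The gripper opens to 85 mm and grips with 20 to 120 N. Pads are 22 mm wide; open, the fingers measure 114 mm over their backs; the gripper's body (76 mm by 85 mm) begins 54 mm behind the grasp point. The pads swing forward as they close: fully open they stand 13 mm farther back than shut.
Start: joints at [1.088, 0.628, 0.038, 1.517, -0.027, 0.996, -0.02], TCP at [263.172, -594.355, 231.313] pointing down, gripper open.
Joint ranges: [-3.06, 3.06], [-0.37, 2.12], [-1.25, 1.32], [0.18, 2.47], [-1.1, 4.24], [0.23, 1.98], [-2.94, 2.94]. Speed limits (rad/s): [2.57, 2.57, 3.14, 3.14, 3.14, 3.14, 3.14].

### API

Orientations are given as [roll, pitch, yaw] about the fixed x, y, z axes, in that order (R = Rz(yaw) Ry(pitch) Rx(roll)).
In Python, from cell import ctrl gives the robot as it stands.
- The arm moves only by the shell command python3 -m crank 'ROWS' [OPENING]. ROWS is JSON, a list that holds one entry, the list of rows, each a list of 6 numbers: the shift along the tool's x, y, z in units of 30 mm (1.0 is 30 mm), then the turn, a rotation vector about the tool's x, y, z in units of 6 degrees (1.0 is 6 degrees). In form: [[[tx, ty, tz, rx, ry, rz], ...]]. A call has 1 to 12 rows; each row shifts and turns the pose as measured when the row begins, along the tool's axes as they then stand; what a row does not reach is not made up. A row lasts 1/12 s, in which the tool goes at most 41.7 mm and 7.16 degrees, less where a joint would pass 70% of its speed; a pose out of reach is approached as far as the arm can. A call is refused whole if a number of a shift passes 1 or a number of a turn 1, either way. A call with a gripper value outside its range is refused whole. OPENING is the gripper command: -1 is fully open, 1 is shut, values between are in proportion, set as the call begins (- or left out, the last holds). The fingers move at their own pace and stop on an object; the grip force is fixed at half the most. Time passes only in rows, so rows that do not move let the fingers close. It gives the time, the measured TCP pose, the force and the opening at its end, in the units of the state.
- ctrl.read_state(): the state, without advancing time (a new reading comes with each control period).
- ctrl.get_image(name): name is "scene" or "top" or "wrist"; returns a dict with "color" (400x640x3 uint8, red, green, blue), "depth" (400x640 float32, mm along the optical axis (not along the pixel's ray), 0 where there is no reading), "camera_matrix" (3x3 intrinsics, pixels), "R" (3x3) and "t" (3): a world point X has camera coordinates R X + t. Camera axes: x right, y down, z forward; pixel columns grow to the right and rows downward; lengths in mm; the calibration is good to about 2 mm. A picture is of the moment at which its call begins.
- ctrl.finish_job(): hands the job in, once; it reports no verdict.
Trained networks look in a picture, given as the dict that the camera call returned (one of the last four; its "shot" number tells which), for a name from the list of things; names that differ only in an ending like _2 or _b are one class to them, and where a whole thing is asked for, a point or a joint stands for the part that bears it (a point fixed in the world has none). Each returns a list of dicts, best first, with "conf" (0 to 1); they miss things now and then, are a little off and sometimes report something else, mostly with a low value. They report only what shows in the picture. A call takes as long as a camera call. They do not tell look-alikes from the thing itself.
- ctrl.search_frame(query, picture): "extent" ([centre column, centre row, width, height] in pixels, round what is visible of it).
The state is a dict: "clock": time; "qpos": joint angles; "qd": joint speeds; "tau": joint torques, N m; "eef_pos": TCP position; "tool_rot": TCP orientation; "force": force on the tool from outside, world axes, zero at the start; "torque": the same for the moment, N m; "width": finger opening in mm.
Only numpy, scipy, OpenCV 4.12 (cv2) and the standard library are available. Lean on these libraries where they do the work, as an engineer would, in place of code of your own. Each camera call takes 0.05 s, during which the arm holds its last target. There are 200 camera calls.

### The job

Take the two white cutting boards out of the upright stand and put each away in the leaning steel rack, in the slot that fits its thickness: the thin board in the narrow slot, the thick board in the wide one. Keep the end that stands down now at the bottom, slide each board fully home onto the floor of its slot, roughly centred along the slot's length, and let go. Leave the tape roll, the bottle and the scale where they are.

Things in the scene. Friction and masses are not known exactly. Their poses are not given: they have to be found in the camera images.
- thin_board: White plastic cutting board, 10 mm thick (x), 120 mm wide (y), 160 mm tall (z), about 180 g, loose; hanging hole 18 x 18 mm in its top corner on the +y side. Origin: centre of its bottom edge. Stands upright in either groove of the stand; pinch it across its thickness at the middle of the top edge. The other board is 22 mm thick.
- thick_board: White plastic cutting board, 22 mm thick (x), 120 mm wide (y), 160 mm tall (z), about 380 g, loose; hanging hole 18 x 18 mm in its top corner on the +y side. Origin: centre of its bottom edge. Stands upright in either groove of the stand; pinch it across its thickness at the middle of the top edge. The other board is 10 mm thick.
- narrow_slot: Rack slot of sheet steel, 14 mm wide inside (x), 110 mm long (y), ends open, fixed, leaning 30 degrees: top towards the robot's side. Origin: centre of its solid floor, 55 mm above the table; z points up along the slot (boards slide in along -z). Both walls are 4 mm thick and 85 mm tall, lined black inside, and end in a flared lip, 14 mm tall, opening 6 mm outwards.
- wide_slot: Rack slot of sheet steel, 26 mm wide inside (x), 110 mm long (y), ends open, fixed, leaning 30 degrees: top towards the robot's side. Origin: centre of its solid floor, 55 mm above the table; z points up along the slot (boards slide in along -z). Both walls are 4 mm thick and 85 mm tall, lined black inside, and end in a flared lip, 14 mm tall, opening 6 mm outwards.
- stand: Grey plastic stand, fixed: base plate 190 (x) x 120 (y) x 10 mm with two identical grooves along y, 110 mm apart along x (at x = -55 and +55 mm). Each groove is 27 mm wide and lies between two 42 mm high, 100 mm long ribs (tops 52 mm above the table); its floor is 10 mm above the table. Origin: centre of the underside.
- tape_roll: Bystander: brown tape roll lying flat, 100 mm across, 48 mm high, loose. Origin: centre of its underside.
- sanitiser: Bystander: bottle, 68 mm across, 170 mm tall, loose. Origin: centre of its underside.
- bench_scale: Bystander: low bench scale, 140 x 180 x 43 mm, fixed. Origin: centre of its underside.
- rack: Dark steel tray of the leaning rack, 200 (x) x 330 (y) x 10 mm, fixed, origin at the centre of its underside. Carries the two slots side by side, 25 mm beyond its middle in x, at y = -80 and +80 mm, in either order.
Things that resemble listed ones, but are neither listed nor needed, are in the scene too. What is shaped like the thick_board but blue or yellow is not meant.

How it is judged:
By the outcome, as a careful person would: the job done as asked, in the order asked, and still so for the second after the job is handed in, with the robot touching nothing.
It also fails if it takes over 64 s, if anything falls off the work surface, if the arm or the gripper's body presses on something with over 40 N, if the wrist force passes 120 N, or if a joint passes its speed limit or range.

## Working session

There is one attempt and no reset: what is moved stays moved. The work goes in short steps, Python scripts to look and compute and a shell command to move; the robot and the scene stay as the last step left them, time stands still between calls to the robot, and variables do not carry over. Pictures are saved under pics/ and viewed, about 8 in all and at most 12, crops included, and the job is handed in when it is done.

```bash
mkdir -p pics; ls; cat > h.py <<'E'
import numpy as np, cv2
from cell import ctrl
from scipy.spatial.transform import Rotation as Ro
def save(im,n,crop=None,s=1):
    c=im["color"][:,:,::-1]
    if crop: a,b,w,h=crop; c=c[b:b+h,a:a+w]
    cv2.imwrite(f"pics/{n}.png",cv2.resize(c,None,fx=s,fy=s,interpolation=cv2.INTER_CUBIC))
def cloud(im):
    d=im["depth"];K=im["camera_matrix"];v,u=np.mgrid[:d.shape[0],:d.shape[1]]
    P=np.stack([(u-K[0,2])/K[0,0]*d,(v-K[1,2])/K[1,1]*d,d],-1)
    W=(P-im["t"])@im["R"]; W[d<=0]=np.nan
    return W
E
python3 - <<'E'
from h import *
print(ctrl.read_state())
for n in("scene","top"):
    im=ctrl.get_image(n); save(im,n+"0"); W=cloud(im); np.savez(f"{n}0.npz",W=W,c=im["color"])
    print(n,-im["R"].T@im["t"])
    for q in("thin_board","thick_board","narrow_slot","wide_slot","stand","rack","tape_roll","sanitiser","bench_scale"):
        for r in ctrl.search_frame(q,im)[:5]:
            if r["conf"]<.15: continue
            e=np.array(r["extent"]);p=W[int(e[1])%400,int(e[0])%640]
            print(q,round(r["conf"],2),e.round(),p.round())
E
```

```text
pics
{'clock': 0.0, 'qpos': array([ 1.08821287,  0.62935147,  0.03845184,  1.51835526, -0.02700586,
        0.99631525, -0.02001194]), 'qd': array([-2.34940360e-04, -7.37238623e-05, -9.09806623e-04,  6.38957469e-04,
       -1.00187936e-03, -1.09339328e-03,  3.96726363e-04]), 'tau': array([ 3.50054606e-04, -5.63399863e+01,  1.22587904e+00, -1.93447423e+01,
        1.08090937e-02,  1.05389755e-02,  4.12613559e-06]), 'eef_pos': array([ 262.90388462, -593.77595245,  230.38989226]), 'tool_rot': array([-3.13968178e+00,  2.63187003e-05,  4.16760640e-01]), 'force': array([ 0.569312  , -0.30858093,  0.30193492]), 'torque': array([-0.05790959, -0.02231076, -0.038377  ]), 'width': 84.97025075168418}
scene [1036.04378635 -571.60349153  508.1966462 ]
thin_board 0.76 [222. 181.  54.  84.] [ 454. -211.  105.]
thin_board 0.67 [389. 244.  56.  48.] [765. -44.  -0.]
thick_board 0.8 [226. 281.  42. 130.] [ 712. -391.  135.]
thick_board 0.8 [153. 246.  84.  94.] [ 530. -402.   99.]
narrow_slot 0.84 [329. 142.  48.  51.] [501.  80. 101.]
wide_slot 0.71 [373. 127.  48.  54.] [532. 228. 105.]
stand 0.72 [2
[... 484 characters left out ...]
[503.9127037  -77.83645254 992.91658287]
thin_board 0.93 [383. 266.  58.  11.] [ 456. -192.  170.]
thick_board 0.61 [386. 221.  60.  16.] [ 553. -202.  172.]
thick_board 0.58 [447. 176.  54.  51.] [ 652. -345.  162.]
narrow_slot 0.72 [258. 252.  57.  42.] [493.  92. 121.]
wide_slot 0.83 [194. 244.  60.  43.] [512. 229. 152.]
stand 0.68 [235. 248. 131.  92.] [501. 174.  12.]
stand 0.59 [378. 241.  49.  77.] [ 511. -201.   12.]
rack 0.61 [235. 250. 135.  91.] [499. 143. 125.]
rack 0.56 [384. 266.  58.   6.] [ 456. -194.  170.]
tape_roll 0.27 [386. 222.  62.  18.] [ 553. -200.  172.]
sanitiser 0.66 [378. 152.  31.  32.] [ 720. -197.  130.]
bench_scale 0.82 [227. 149.  67.  59.] [760. 187.  45.]
```

View pics/scene0.png

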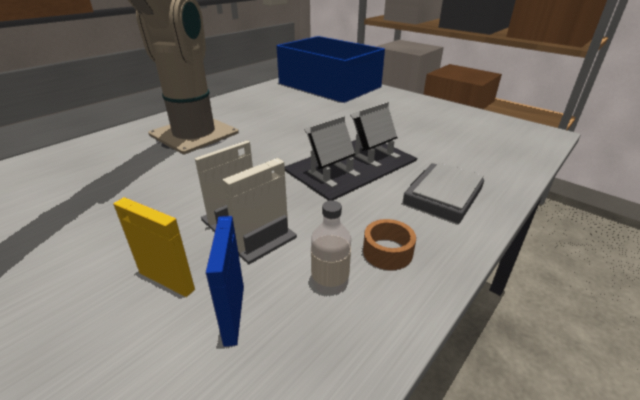

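View pics/top0.png

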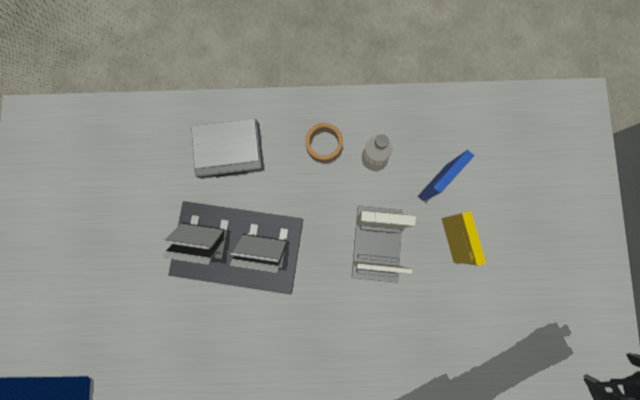

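The top view shows five upright boards or plates. Two white ones stand in the stand: the thin one at (384,268) and the thick one at (388,219). The blue board (445,176) and yellow board (465,238) are not in the stand and are decoys. The rack slots are at (195,240) and (259,250). Next I'll measure these and confirm with a crop.

```bash
python3 - <<'E'
from h import *
d=np.load("top0.npz");W=d["W"];c=d["c"].astype(int)
v,u=np.mgrid[:400,:640];white=(c.min(-1)>110)
def reg(m,name):
    p=W[m]; r=cv2.minAreaRect(p[:,:2].astype(np.float32)); print(name,m.sum(),"ctr",np.round(r[0],1),"size",np.round(r[1],1),"ang",round(r[2],2),"z med",np.median(p[:,2]).round(1)); print("  box",cv2.boxPoints(r).round(0).tolist())
x,y,z=W[...,0],W[...,1],W[...,2]
box=lambda a,b,e,f:(u>a)&(u<b)&(v>e)&(v<f)
def comp(m):
    n,l,s,_=cv2.connectedComponentsWithStats(m.astype(np.uint8));return l==1+s[1:,4].argmax()
for nm,b in(("thin",box(345,425,255,280)),("thick",box(345,425,205,235))):
    reg(comp(b&(z>160)&(z<185)),nm+" top")
b=box(340,412,200,290);reg(comp(b&(z>5)&(z<57)),"stand")
b=box(160,310,195,300);reg(comp(b&(z>4)&(z<250)&(c.max(-1)<200)),"rack all")
reg(comp(b&(z>4)&(z<15)),"tray")
for nm,b in(("L",box(160,228,215,268)),("R",box(228,295,225,275))):
    m=comp(b&(z>70)); p=W[m]
    ctr=p.mean(0); print(nm,m.sum(),"mean",ctr.round(),"zmax",p[:,2].max().round())
im=np.load("top0.npz")["c"][:,:,::-1]
a=cv2.resize(im[195:300,160:310],None,fx=4,fy=4,interpolation=2);e=cv2.resize(im[195:300,345:425],None,fx=4,fy=4,interpolation=2)
cv2.imwrite("pics/crop0.png",cv2.resize(np.hstack([a,e]),(800,365)))
E
```

```text
thin top 268 ctr [ 452.1 -195.1] size [119.7   9.9] ang 83.2 z med 170.3
  box [[440.0, -254.0], [450.0, -255.0], [464.0, -136.0], [454.0, -135.0]]
thick top 555 ctr [ 561.3 -207.8] size [120.2  22.3] ang 83.33 z med 170.2
  box [[543.0, -266.0], [565.0, -269.0], [579.0, -149.0], [557.0, -147.0]]
stand 2496 ctr [ 506.8 -200.4] size [122.5 190.1] ang 83.57 z med 11.3
  box [[406.0, -251.0], [594.0, -272.0], [608.0, -150.0], [419.0, -129.0]]
rack all 9658 ctr [508.6 182.6] size [360.4 206.9] ang 79.61 z med 12.0
  box [[374.0, 24.0], [578.0, -13.0], [643.0, 341.0], [439.0, 378.0]]
tray 6055 ctr [506.3 170.3] size [335.4 206.9] ang 79.61 z med 10.4
  box [[374.0, 24.0], [578.0, -13.0], [638.0, 317.0], [435.0, 354.0]]
L 1658 mean [514. 248. 113.] zmax 156.0
R 1438 mean [487.  92. 115.] zmax 152.0
```

View pics/crop0.png

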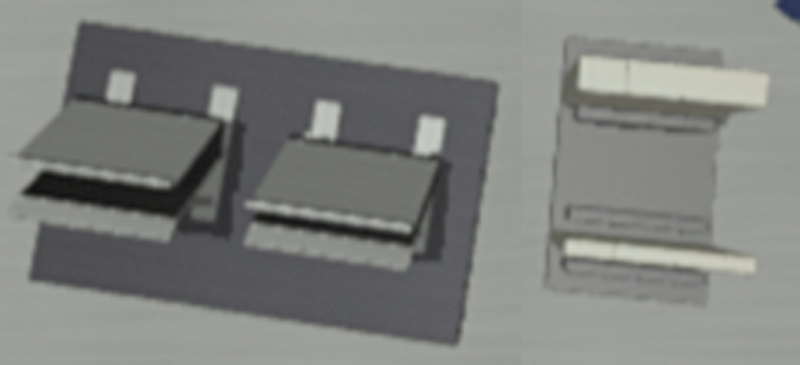

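Crop confirms: thin white board (bottom right), thick white board (top right). The left slot (+y) has the larger black gap, so it is the wide one, and the right slot is the narrow one. Next: slot planes.

```bash
python3 - <<'E'
from h import *
for cam in("top","scene"):
    d=np.load(cam+"0.npz");W=d["W"];c=d["c"].astype(int)
    for nm,h,y0,y1 in(("wide",13,160,330),("narrow",7,10,160)):
        # tray-ish frame coordinates, yaw -10.3, centre 506,170
        yaw=np.radians(-10.3);ex=np.array([np.cos(yaw),np.sin(yaw),0]);ey=np.array([-ex[1],ex[0],0])
        o=np.array([506,170,0])+25*ex+(80 if nm=="wide" else -80)*ey+[0,0,55]
        lean=np.radians(30);sz=-np.sin(lean)*ex+np.cos(lean)*np.array([0,0,1]);sx=np.cos(lean)*ex+np.sin(lean)*np.array([0,0,1])
        L=(W-o)@np.stack([sx,ey,sz],1)
        m=(abs(L[...,0]-h-4)<9)&(abs(L[...,1])<70)&(L[...,2]>10)&(L[...,2]<78)
        p=W[m]
        for _ in range(5):
            q=p.mean(0);n=np.linalg.svd(p-q,full_matrices=False)[2][2];n*=np.sign(n[2]);r=(p-q)@n;p=p[abs(r)<max(1.5,2*r.std())]
        l=L[m]; ys=np.sort(l[:,1])
        print(cam,nm,len(p),"n",n.round(3),"yaw",np.degrees(np.arctan2(n[1],n[0])).round(2),"lean",np.degrees(np.arcsin(n[2])).round(1),"rms",((p-q)@n).std().round(2),
         "offset of wall vs nominal",((q-o)@sx-h-4).round(2),"y range",np.percentile(ys,[0.5,99.5]).round(1))
        m2=(L[...,2]>85)&(abs(L[...,0])<h+14)&(abs(L[...,1])<70)&(L[...,2]<115)
        if m2.sum(): print("   lip: x",np.percentile(L[m2][:,0],[1,50,99]).round(1),"y",np.percentile(L[m2][:,1],[1,99]).round(1),"z",np.percentile(L[m2][:,2],[50,99]).round(1), "mean y",((L[m2][:,1].min()+L[m2][:,1].max())/2).round(1))
E
```

```text
top wide 631 n [ 0.855 -0.143  0.499] yaw -9.52 lean 29.9 rms 0.71 offset of wall vs nominal -1.1 y range [-54.1  54.3]
   lip: x [-23.6 -16.   22.8] y [-53.9  54.5] z [ 95.3 102.4] mean y 0.5
top narrow 646 n [ 0.853 -0.147  0.501] yaw -9.76 lean 30.1 rms 0.69 offset of wall vs nominal 0.85 y range [-53.7  55. ]
   lip: x [-15.6  -8.5  18.9] y [-53.8  54.1] z [ 94.8 101.3] mean y 0.7
scene wide 655 n [ 0.855 -0.151  0.496] yaw -10.0 lean 29.7 rms 1.04 offset of wall vs nominal -1.54 y range [-53.2  57.3]
   lip: x [-22.1  18.   23.2] y [-52.6  56.2] z [91.9 98.4] mean y 1.7
scene narrow 855 n [ 0.852 -0.146  0.503] yaw -9.7 lean 30.2 rms 0.98 offset of wall vs nominal -0.02 y range [-52.9  56.3]
   lip: x [-13.8  14.7  19.5] y [-53.  56.] z [91.4 97.5] mean y 1.7
```

```bash
cat > plan.py <<'E'
# usage: plan.py up|slot  x y z(TCP)|(ox oy h)  yawdeg N   -> constant body-frame row
import sys
from h import *
from scipy.linalg import logm,expm
k=sys.argv[1];a,b,c,yaw,N=map(float,sys.argv[2:7])
s=ctrl.read_state();T=np.eye(4);T[:3,:3]=Ro.from_euler("xyz",s["tool_rot"]).as_matrix();T[:3,3]=s["eef_pos"]
l=np.radians(0 if k=="up" else 30);y=np.radians(yaw)
ex=np.array([np.cos(y),np.sin(y),0]);ez=np.array([0,0,1.]);ey=np.cross(ez,ex)
sz=-np.sin(l)*ex+np.cos(l)*ez;sx=np.cos(l)*ex+np.sin(l)*ez
G=np.eye(4);G[:3,:3]=np.stack([ey,sx,-sz],1)
G[:3,3]=[a,b,c] if k=="up" else np.array([a,b,55])+c*sz
D=np.linalg.inv(T)@G
print("clock",round(s["clock"],2),"width",round(s["width"],1),"F",s["force"].round(1),"goal",G[:3,3].round(1),"remaining tool mm",D[:3,3].round(1),"rotvec deg",np.degrees(Ro.from_matrix(D[:3,:3]).as_rotvec()).round(2))
d=np.real(expm(logm(D)/N));r=np.degrees(Ro.from_matrix(d[:3,:3]).as_rotvec())/6
print("per row x",int(N),np.r_[d[:3,3]/30,r].round(3).tolist(), "q",s["qpos"].round(2))
E
python3 plan.py up 452 -195 232 -6.7 20
python3 - <<'E'
from h import *
W=np.load("scene0.npz")["W"];e=np.array([np.cos(np.radians(-6.6)),np.sin(np.radians(-6.6))])
for n,c,h in(("thin",(452.1,-195.1),5),("thick",(561.3,-207.8),11)):
    X=(W[...,:2]-c)@e;Y=(W[...,:2]-c)@np.array([-e[1],e[0]])
    m=(abs(X-h)<8)&(abs(Y)<55)&(W[...,2]>65)&(W[...,2]<165)
    z=W[...,2][m];x=X[m];
    print(n,m.sum(),"slope dx/dz deg",np.degrees(np.polyfit(z,x-0*z,1)[0]).round(2),"face x at",(np.median(x)).round(1),"dx/dy",np.degrees(np.polyfit(Y[m],x,1)[0]).round(2))
E
```

```text
clock 1.0 width 85.4 F [ 0.1 -0.5  0.6] goal [ 452. -195.  232.] remaining tool mm [ 334.3 -288.7   -0.7] rotvec deg [  0.    -0.   -59.42]
per row x 20 [0.752, -0.168, -0.001, 0.0, -0.0, -0.495] q [ 1.09  0.63  0.04  1.52 -0.03  1.   -0.02]
thin 1574 slope dx/dz deg 0.02 face x at 4.7 dx/dy -0.08
thick 2219 slope dx/dz deg -0.12 face x at 10.8 dx/dy -0.02
```

```bash
R='[0.75,-0.17,0,0,0,-0.5]'; python3 -m crank '[[[0.75,-0.17,0,0,0,-0.5],[0.75,-0.17,0,0,0,-0.5],[0.75,-0.17,0,0,0,-0.5],[0.75,-0.17,0,0,0,-0.5],[0.75,-0.17,0,0,0,-0.5],[0.75,-0.17,0,0,0,-0.5],[0.75,-0.17,0,0,0,-0.5],[0.75,-0.17,0,0,0,-0.5],[0.75,-0.17,0,0,0,-0.5],[0.75,-0.17,0,0,0,-0.5]]]' -1
python3 plan.py up 452 -195 232 -6.7 10
```

```text
clock: 1.83
eef_pos: [414.7, -409.8, 230.6]
tool_rot: [3.14, 0.003, 0.971]
force: [-0.2, 0.3, 0.4]
width: 85.3
clock 1.83 width 85.3 F [-0.2  0.3  0.4] goal [ 452. -195.  232.] remaining tool mm [198.4 -90.4  -2.3] rotvec deg [  0.07   0.22 -27.66]
per row x 10 [0.717, -0.153, -0.006, 0.001, 0.004, -0.461] q [ 0.81  0.53 -0.12  1.71  0.08  0.9   0.06]
```

Tracking is good.

```bash
python3 -m crank '[[[0.72,-0.15,0,0,0,-0.46],[0.72,-0.15,0,0,0,-0.46],[0.72,-0.15,0,0,0,-0.46],[0.72,-0.15,0,0,0,-0.46],[0.72,-0.15,0,0,0,-0.46],[0.72,-0.15,0,0,0,-0.46],[0.72,-0.15,0,0,0,-0.46],[0.72,-0.15,0,0,0,-0.46],[0.72,-0.15,0,0,0,-0.46],[0.72,-0.15,0,0,0,-0.46],[0,0,0,0,0,0]]]' -1
python3 plan.py up 452 -195 132 -6.7 6
```

```text
clock: 2.75
eef_pos: [457.5, -165.2, 232.2]
tool_rot: [3.134, -0.0, 1.517]
force: [0.5, 0.4, -0.3]
width: 85.5
clock 2.75 width 85.5 F [ 0.5  0.4 -0.3] goal [ 452. -195.  132.] remaining tool mm [-30.1  -4.6 100.1] rotvec deg [ 0.43 -0.03  3.64]
per row x 6 [-0.168, -0.019, 0.556, 0.012, -0.001, 0.101] q [ 0.51  0.4  -0.3   1.96  0.16  0.79  0.07]
```

```bash
python3 -m crank '[[[-0.5,-0.08,0,0,0,0.3],[-0.5,-0.08,0,0,0,0.3],[0,0,0,0,0,0],[0,0,0,0,0,0]]]' -1
python3 plan.py up 452 -195 132 -6.7 6
```

```text
clock: 3.08
eef_pos: [450.9, -195.8, 232.9]
tool_rot: [3.132, 0.0, 1.454]
force: [0.2, 0.5, 0.4]
width: 85.4
clock 3.08 width 85.4 F [0.2 0.5 0.4] goal [ 452. -195.  132.] remaining tool mm [1.000e+00 1.000e-01 1.009e+02] rotvec deg [0.53 0.03 0.01]
per row x 6 [0.006, 0.003, 0.561, 0.015, 0.001, 0.0] q [ 0.55  0.41 -0.28  1.95  0.15  0.8   0.08]
```

```bash
python3 -m crank '[[[0,0,0.55,0.1,0,0],[0,0,0.55,0,0,0],[0,0,0.55,0,0,0],[0,0,0.55,0,0,0],[0,0,0.55,0,0,0],[0,0,0.3,0,0,0],[0,0,0,0,0,0],[0,0,0,0,0,0]]]' -1
python3 plan.py up 452 -195 132 -6.7 2
```

```text
clock: 3.75
eef_pos: [451.5, -205.0, 138.3]
tool_rot: [3.139, 0.004, 1.438]
force: [0.3, 0.0, 0.4]
width: 85.6
clock 3.75 width 85.6 F [0.3 0.  0.4] goal [ 452. -195.  132.] remaining tool mm [10.  -0.9  6.3] rotvec deg [ 0.14  0.23 -0.91]
per row x 2 [0.167, -0.014, 0.105, 0.012, 0.019, -0.076] q [ 0.52  0.56 -0.22  2.03  0.22  0.57  0.01]
```

```bash
python3 -m crank '[[[0.17,-0.01,0.1,0,0,-0.08],[0.17,-0.01,0.1,0,0,-0.08],[0,0,0,0,0,0]]]' -1
python3 plan.py up 452 -195 132 -6.7 1
python3 -m crank '[[[0,0,0,0,0,0],[0,0,0,0,0,0],[0,0,0,0,0,0],[0,0,0,0,0,0],[0,0,0,0,0,0],[0,0,0,0,0,0],[0,0,0,0,0,0],[0,0,0,0,0,0],[0,0,0,0,0,0],[0,0,0,0,0,0]]]' 1
python3 plan.py up 452 -195 132 -6.7 1
```

```text
clock: 4.0
eef_pos: [453.5, -195.1, 133.5]
tool_rot: [3.136, 0.005, 1.455]
force: [0.8, 0.1, 0.1]
width: 85.6
clock 4.0 width 85.6 F [0.8 0.1 0.1] goal [ 452. -195.  132.] remaining tool mm [-0.1 -1.5  1.5] rotvec deg [0.32 0.28 0.04]
per row x 1 [-0.004, -0.051, 0.05, 0.054, 0.047, 0.007] q [ 0.5   0.56 -0.22  2.04  0.23  0.55  0.  ]
clock: 4.83
eef_pos: [454.2, -194.7, 135.5]
tool_rot: [3.134, 0.006, 1.456]
force: [-0.5, -0.3, 1.5]
width: 9.2
clock 4.83 width 9.2 F [-0.5 -0.3  1.5] goal [ 452. -195.  132.] remaining tool mm [-0.5 -2.2  3.5] rotvec deg [0.46 0.34 0.11]
per row x 1 [-0.017, -0.072, 0.116, 0.077, 0.057, 0.018] q [ 0.5   0.56 -0.22  2.04  0.23  0.55  0.  ]
```

Gripped (9.2 mm). Lifting straight up to about z = 300.

```bash
python3 -m crank '[[[0,0,-0.3,0,0,0],[0,0,-0.5,0,0,0],[0,0,-0.5,0,0,0],[0,0,-0.5,0,0,0],[0,0,-0.5,0,0,0],[0,0,-0.6,0,0,0],[0,0,-0.6,0,0,0],[0,0,-0.6,0,0,0],[0,0,-0.6,0,0,0],[0,0,-0.4,0,0,0],[0,0,0,0,0,0],[0,0,0,0,0,0]]]' 1
python3 plan.py slot 517 87.7 245 -9.75 20
```

```text
clock: 5.83
eef_pos: [450.0, -192.5, 297.6]
tool_rot: [3.139, 0.004, 1.457]
force: [0.0, 0.2, -2.8]
width: 9.2
clock 5.83 width 9.2 F [ 0.   0.2 -2.8] goal [396.3 108.4 267.2] remaining tool mm [293.  -87.7  29.2] rotvec deg [-29.85  -0.64   3.19]
per row x 20 [0.484, -0.168, 0.008, -0.249, -0.005, 0.027] q [ 0.56  0.33 -0.29  1.86  0.12  0.97  0.11]
```

```bash
python3 plan.py slot 517 87.7 265 -9.75 22 | tail -1; python3 -m crank '[[[0.4,-0.14,-0.02,-0.2,0,0.03],[0.48,-0.17,-0.02,-0.25,0,0.03],[0.48,-0.17,-0.02,-0.25,0,0.03],[0.48,-0.17,-0.02,-0.25,0,0.03],[0.48,-0.17,-0.02,-0.25,0,0.03],[0.48,-0.17,-0.02,-0.25,0,0.03],[0.48,-0.17,-0.02,-0.25,0,0.03],[0.48,-0.17,-0.02,-0.25,0,0.03],[0.48,-0.17,-0.02,-0.25,0,0.03],[0.48,-0.17,-0.02,-0.25,0,0.03]]]' 1;  python3 plan.py slot 517 87.7 265 -9.75 10
```

```text
per row x 22 [0.441, -0.161, -0.023, -0.226, -0.005, 0.024] q [ 0.56  0.33 -0.29  1.86  0.12  0.97  0.11]
clock: 6.67
eef_pos: [410.2, -42.4, 287.6]
tool_rot: [2.89, -0.003, 1.417]
force: [0.7, 0.3, -2.5]
width: 9.1
clock 6.67 width 9.1 F [ 0.7  0.3 -2.5] goal [386.4 110.1 284.5] remaining tool mm [147.1 -46.3  -8.3] rotvec deg [-15.59  -0.49   0.8 ]
per row x 10 [0.489, -0.153, -0.048, -0.26, -0.008, 0.013] q [ 0.34  0.1  -0.37  2.24  0.15  0.56 -0.29]
```

```bash
python3 -m crank '[[[0.48,-0.15,-0.05,-0.26,0,0.01],[0.48,-0.15,-0.05,-0.26,0,0.01],[0.48,-0.15,-0.05,-0.26,0,0.01],[0.48,-0.15,-0.05,-0.26,0,0.01],[0.48,-0.15,-0.05,-0.26,0,0.01],[0.48,-0.15,-0.05,-0.26,0,0.01],[0.45,-0.15,-0.05,-0.26,0,0.01],[0.35,-0.1,-0.03,-0.2,0,0.01],[0,0,0,0,0,0],[0,0,0,0,0,0]]]' 1;  python3 plan.py slot 517 87.7 265 -9.75 4
```

```text
clock: 7.5
eef_pos: [377.8, 78.3, 277.7]
tool_rot: [2.691, -0.003, 1.416]
force: [0.4, -0.4, -1.6]
width: 8.9
clock 7.5 width 8.9 F [ 0.4 -0.4 -1.6] goal [386.4 110.1 284.5] remaining tool mm [32.8  6.1 -4.5] rotvec deg [-4.18 -0.57  0.7 ]
per row x 4 [0.273, 0.051, -0.037, -0.174, -0.024, 0.029] q [-0.04  0.04 -0.51  2.45  0.81  0.42 -1.4 ]
```

```bash
python3 -m crank '[[[0.27,0.05,-0.03,-0.17,-0.02,0.03],[0.27,0.05,-0.03,-0.17,-0.02,0.03],[0.27,0.05,-0.03,-0.17,-0.02,0.03],[0.27,0.05,-0.03,-0.17,-0.02,0.03],[0,0,0,0,0,0]]]' 1;  python3 plan.py slot 517 87.7 265 -9.75 2
```

```text
clock: 7.92
eef_pos: [385.7, 105.4, 281.3]
tool_rot: [2.626, 0.002, 1.391]
force: [-0.2, 1.2, -3.1]
width: 9.1
clock 7.92 width 9.1 F [-0.2  1.2 -3.1] goal [386.4 110.1 284.5] remaining tool mm [ 4.8  1.5 -2.9] rotvec deg [-0.44  0.38 -0.39]
per row x 2 [0.08, 0.025, -0.048, -0.037, 0.032, -0.032] q [-0.14  0.07 -0.56  2.45  1.02  0.51 -1.76]
```

```bash
cat > chk.py <<'E'
# chk.py ox oy halfslot halfboard tag : board vs slot in slot frame, both cameras
import sys
from h import *
ox,oy,hs,hb=map(float,sys.argv[1:5]);tag=sys.argv[5]
y=np.radians(-9.75);l=np.radians(30);ex=np.array([np.cos(y),np.sin(y),0]);ez=np.array([0,0,1.]);ey=np.cross(ez,ex)
sz=-np.sin(l)*ex+np.cos(l)*ez;sx=np.cos(l)*ex+np.sin(l)*ez
for cam in("scene","top"):
    im=ctrl.get_image(cam);save(im,f"{tag}_{cam}");L=(cloud(im)-[ox,oy,55])@np.stack([sx,ey,sz],1);c=im["color"].astype(int)
    wt=(c[...,0]>100)&(c[...,0]-c[...,2]>4)
    for nm,m in(("wall",(abs(L[...,0]-hs-4)<6)&(abs(L[...,1])<53)&(L[...,2]>10)&(L[...,2]<78)),("board",wt&(abs(L[...,0]-hb)<12)&(abs(L[...,1])<90)&(L[...,2]>103)&(L[...,2]<330))):
        p=L[m]
        if len(p)<30: print(cam,nm,len(p));continue
        A=np.c_[np.ones(len(p)),p[:,1],p[:,2]-100]
        for _ in range(4):
            k=np.linalg.lstsq(A,p[:,0],rcond=None)[0];r=abs(p[:,0]-A@k);g=r<max(1.5,2*r.std());A,p=A[g],p[g]
        print(cam,nm,len(p),"x at z=100:",k[0].round(2),"(exp %.0f)"%(hs+4 if nm=="wall" else hb),"dx/dy,dz deg",np.degrees(k[1:]).round(2),"y",np.percentile(p[:,1],[.5,99.5]).round(1),"z",np.percentile(p[:,2],[.5,99.5]).round(1))
E
python3 chk.py 517 87.7 7 5 a
```

```text
scene wall 698 x at z=100: 10.77 (exp 11) dx/dy,dz deg [0.09 0.24] y [-52.7  52.1] z [10.2 77.9]
scene board 1817 x at z=100: 0.47 (exp 5) dx/dy,dz deg [0.56 0.93] y [-64.5  54.1] z [135.8 292.9]
top wall 624 x at z=100: 11.19 (exp 11) dx/dy,dz deg [-0.13 -0.12] y [-52.3  52.4] z [10.4 77.4]
top board 2614 x at z=100: 1.06 (exp 5) dx/dy,dz deg [0.42 0.9 ] y [-66.2  51.8] z [139.5 296.8]
```

View pics/a_scene.png

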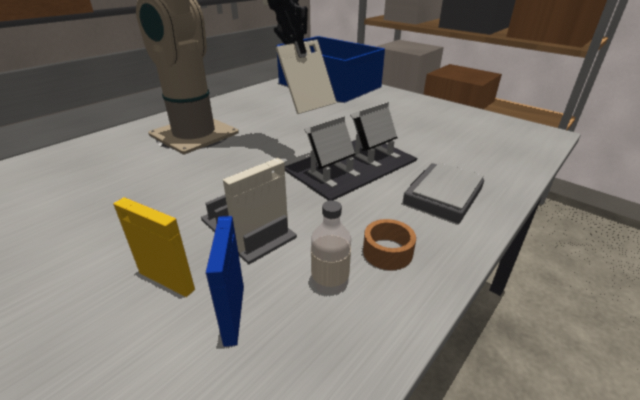

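The thin board hangs at (305,75) above the narrow slot (330,145). Both cameras agree it's about 4 mm towards the robot at the bottom, tilted 0.9°, and 6 mm off in y. Correcting, then checking again.

```bash
python3 -m crank '[[[0.1,0.03,0.2,-0.08,0.03,-0.04],[0.1,0.03,0.2,-0.07,0.02,-0.04],[0,0,0.2,0,0,0],[0,0,0.2,0,0,0],[0,0,0.1,0,0,0],[0,0,0,0,0,0]]]' 1;  python3 plan.py slot 517 87.7 125.5 -9.75 10; python3 chk.py 517 87.7 7 5 b
```

```text
clock: 8.52
eef_pos: [401.9, 100.2, 257.8]
tool_rot: [2.618, 0.008, 1.389]
force: [0.3, 0.1, -2.3]
width: 9.1
clock 8.52 width 9.1 F [ 0.3  0.1 -2.3] goal [455.2  98.3 163.7] remaining tool mm [  8.6  -1.4 107.8] rotvec deg [ 0.02  0.74 -0.37]
per row x 10 [0.027, -0.005, 0.359, 0.0, 0.012, -0.006] q [ 0.13  0.19 -0.89  2.47  1.27  0.59 -2.01]
scene wall 690 x at z=100: 10.31 (exp 11) dx/dy,dz deg [-0.08 -0.19] y [-52.7  51.7] z [10.4 77.9]
scene board 1809 x at z=100: 4.89 (exp 5) dx/dy,dz deg [0.54 0.53] y [-66.9  52. ] z [107.3 264.5]
top wall 627 x at z=100: 11.21 (exp 11) dx/dy,dz deg [-0.24 -0.09] y [-52.6  52.5] z [10.5 77.5]
top board 2367 x at z=100: 5.98 (exp 5) dx/dy,dz deg [0.5  0.39] y [-68.2  49.9] z [109.8 268.3]
```

```bash
python3 -m crank '[[[0.08,0,0.2,-0.03,0.05,-0.04],[0.08,0,0.3,-0.03,0.05,-0.03],[0.07,0,0.3,0,0,0],[0.05,0,0.3,0,0,0],[0,0,0.2,0,0,0],[0,0,0,0,0,0]]]' 1;  python3 plan.py slot 517 87.7 125.5 -9.75 10; python3 chk.py 517 87.7 7 5 c
```

```text
clock: 9.12
eef_pos: [423.1, 103.6, 224.3]
tool_rot: [2.625, 0.012, 1.39]
force: [0.8, 0.2, -2.3]
width: 9.1
clock 9.12 width 9.1 F [ 0.8  0.2 -2.3] goal [455.2  98.3 163.7] remaining tool mm [ 1.3 -1.7 68.8] rotvec deg [-0.43  0.88 -0.18]
per row x 10 [0.003, -0.006, 0.229, -0.007, 0.015, -0.003] q [ 0.29  0.44 -1.2   2.47  1.44  0.85 -2.21]
scene wall 706 x at z=100: 10.54 (exp 11) dx/dy,dz deg [-0.19 -0.09] y [-52.7  52.4] z [10.4 77.6]
scene board 1330 x at z=100: 5.36 (exp 5) dx/dy,dz deg [0.32 0.8 ] y [-60.7  58.4] z [103.7 225.8]
top wall 621 x at z=100: 11.25 (exp 11) dx/dy,dz deg [-0.22 -0.08] y [-51.9  52. ] z [10.6 77.7]
top board 1650 x at z=100: 6.07 (exp 5) dx/dy,dz deg [0.14 0.85] y [-60.7  57.4] z [103.9 229.7]
```

The arm is drifting into a bad elbow posture (q3 = -1.20, q4 = 2.47). I'll fit the kinematics from the recorded states to find a better posture before continuing.

```bash
cat > kin.py <<'E'
import numpy as np, itertools
from scipy.optimize import least_squares
from scipy.spatial.transform import Rotation as Ro
D=[([1.088,.629,.038,1.518,-.027,.996,-.02],[262.9,-593.8,230.4],[-3.1397,0,.4168]),
([.81,.53,-.12,1.71,.08,.90,.06],[414.7,-409.8,230.6],[3.14,.003,.971]),
([.51,.40,-.30,1.96,.16,.79,.07],[457.5,-165.2,232.2],[3.134,0,1.517]),
([.55,.41,-.28,1.95,.15,.80,.08],[450.9,-195.8,232.9],[3.132,0,1.454]),
([.52,.56,-.22,2.03,.22,.57,.01],[451.5,-205,138.3],[3.139,.004,1.438]),
([.50,.56,-.22,2.04,.23,.55,0],[454.2,-194.7,135.5],[3.134,.006,1.456]),
([.56,.33,-.29,1.86,.12,.97,.11],[450,-192.5,297.6],[3.139,.004,1.457]),
([.34,.10,-.37,2.24,.15,.56,-.29],[410.2,-42.4,287.6],[2.89,-.003,1.417]),
([-.04,.04,-.51,2.45,.81,.42,-1.40],[377.8,78.3,277.7],[2.691,-.003,1.416]),
([-.14,.07,-.56,2.45,1.02,.51,-1.76],[385.7,105.4,281.3],[2.626,.002,1.391]),
([.13,.19,-.89,2.47,1.27,.59,-2.01],[401.9,100.2,257.8],[2.618,.008,1.389]),
([.29,.44,-1.20,2.47,1.44,.85,-2.21],[423.1,103.6,224.3],[2.625,.012,1.39])]
LO=np.array([-3.06,-.37,-1.25,.18,-1.1,.23,-2.94]);HI=np.array([3.06,2.12,1.32,2.47,4.24,1.98,2.94])
def T(e,a,p):
    M=np.eye(4);M[:3,:3]=Ro.from_euler(e,a).as_matrix();M[:3,3]=M[:3,:3]@np.array(p);return M
def fk(q,p,s):
    d1,a1,d3,a3,a4,d5,a5,d7,a6,off=p
    return T("z",s[0]*q[0],[a1,0,d1])@T("y",q[1],[0,0,0])@T("z",s[1]*q[2],[a3,0,d3])@T("y",q[3],[0,0,0])@T("z",s[2]*q[4],[a4,0,d5])@T("y",q[5],[0,0,0])@T("z",s[3]*q[6],[a6,0,d7])@T("z",off,[0,0,0])
def err(q,p,s,x,r):
    M=fk(q,p,s);return np.r_[M[:3,3]-x,300*(Ro.from_matrix(M[:3,:3]).inv()*r).as_rotvec()]
if __name__=="__main__":
    best=None
    for s in itertools.product((1,-1),repeat=4):
      for o in (-1.57,1.57):
        f=lambda p:np.concatenate([err(q,p,s,np.array(x),Ro.from_euler("xyz",r)) for q,x,r in D])
        k=least_squares(f,[330,0,380,0,0,380,0,250,0,o],loss="soft_l1",f_scale=10,max_nfev=200)
        if best is None or k.cost<best[0]: best=(k.cost,s,k.x,np.sqrt((f(k.x)**2).mean()))
    print(best[1],best[2].round(2),"rms",best[3].round(2));np.savez("kin.npz",s=best[1],p=best[2])
E
python3 kin.py
```

```text
(-1, -1, -1, -1) [ 302.04   65.12  539.64   15.65   43.48  372.87  590.1   265.1    33.29
 -545.06] rms 5.8
```

```bash
cat > ik.py <<'E'
from kin import *
k=np.load("kin.npz");s=k["s"];p=k["p"];rng=np.random.default_rng(0)
y=np.radians(-9.75);l=np.radians(30);ex=np.array([np.cos(y),np.sin(y),0]);ez=np.array([0,0,1.]);ey=np.cross(ez,ex)
sz=-np.sin(l)*ex+np.cos(l)*ez;sx=np.cos(l)*ex+np.sin(l)*ez
for nm,o in(("narrow",(517,87.7,55)),("wide",(543.6,245.5,55))):
  for flip in(1,-1):
    r=Ro.from_matrix(np.stack([flip*ey,flip*sx,-sz],1))
    for h in(125,195,265):
      sol=[]
      for _ in range(25):
        q0=rng.uniform(LO,HI)
        z=least_squares(lambda q:np.r_[err(q,p,s,np.array(o)+h*sz,r),2*(q-q0)*0.1],q0,bounds=(LO,HI),max_nfev=60)
        if np.abs(err(z.x,p,s,np.array(o)+h*sz,r)).max()<4: sol.append(z.x)
      sol=np.array(sol)
      print(nm,flip,h,len(sol))
      for q in sol[np.argsort(sol[:,2])][::max(1,len(sol)//5)]: print("   ",q.round(2))
E
python3 ik.py
```

```text
narrow 1 125 0Traceback (most recent call last):
  File "ik.py", line 16, in <module>
    for q in sol[np.argsort(sol[:,2])][::max(1,len(sol)//5)]: print("   ",q.round(2))
                            ~~~^^^^^
IndexError: too many indices for array: array is 1-dimensional, but 2 were indexed
```

```bash
sed -i 's/2\*(q-q0)\*0.1/0.02*(q-q0)/; s/max_nfev=60/max_nfev=200/; s/q0=rng.uniform(LO,HI)/q0=np.clip(rng.choice(QS)+rng.normal(0,.4,7),LO+.01,HI-.01)/; s/^y=/QS=np.array([d[0] for d in D]);y=/; s/      for q in sol\[np.argsort/      if len(sol):\n       for q in sol[np.argsort/' ik.py; sed -i 's/      sol=\[\]/      sol=[];be=[]/; s/        if np.abs/        be.append(np.abs(z.fun[:6]).max())\n        if np.abs/; s/,h,len(sol))/,h,len(sol),"best err",min(be).round(1))/' ik.py; time python3 ik.py
```

```text
narrow 1 125 0 best err 7.8
narrow 1 195 18 best err 3.9
    [ 0.3   0.43 -1.25  2.47  1.4   0.86 -2.2 ]
    [ 0.3   0.43 -1.25  2.47  1.4   0.86 -2.2 ]
    [ 0.3   0.43 -1.25  2.47  1.4   0.86 -2.2 ]
    [ 0.3   0.43 -1.25  2.47  1.4   0.86 -2.2 ]
    [ 0.3   0.43 -1.25  2.47  1.4   0.86 -2.2 ]
    [ 0.3   0.43 -1.25  2.47  1.4   0.86 -2.2 ]
narrow 1 265 25 best err 0.0
    [ 0.38  0.15 -1.25  2.41  1.06  0.68 -1.86]
    [ 0.27  0.11 -1.08  2.42  1.03  0.61 -1.81]
    [ 0.12  0.07 -0.87  2.43  1.    0.56 -1.75]
    [-0.07  0.05 -0.61  2.44  0.98  0.5  -1.69]
    [-0.34  0.04 -0.26  2.45  0.97  0.45 -1.61]
narrow -1 125 0 best err 31.4
narrow -1 195 0 best err 28.0
narrow -1 265 0 best err 15.0
wide 1 125 25 best err 0.0
    [-0.08  0.71 -1.06  2.26  1.52  1.06 -2.35]
    [-0.27  0.58 -0.72  2.28  1.53  0.81 -2.37]
    [-0.45  0.53 -0.42  2.29  1.55  0.63 -2.39]
    [-0.56  0.52 -0.25  2.3   1.58  0.53 -2.41]
    [-0.6   0.52 -0.19  2.3   1.59  0.5  -2.42]
wide 1 195 25 best err 0.0
    [-0.03  0.6  -1.22  2.24  1.33  1.11 -2.25]
    [-0.3   0.42 -0.72  2.25  1.27  0.78 -2.16]
    [-
[... 838 characters left out ...]
 0.66]
    [-0.4   0.47 -0.77  2.39  1.39  0.83  0.67]
    [-0.43  0.46 -0.73  2.39  1.39  0.81  0.67]
    [-0.47  0.44 -0.65  2.4   1.4   0.77  0.68]
    [-0.69  0.4  -0.32  2.41  1.43  0.6   0.69]
wide -1 265 9 best err 0.0
    [-0.15  0.44 -1.25  2.31  1.15  1.09  0.81]
    [-0.23  0.38 -1.11  2.32  1.13  0.99  0.85]
    [-0.26  0.36 -1.06  2.32  1.12  0.96  0.87]
    [-0.29  0.34 -0.99  2.32  1.11  0.92  0.89]
    [-0.29  0.34 -0.99  2.32  1.11  0.92  0.89]
    [-0.31  0.33 -0.97  2.32  1.11  0.91  0.89]
    [-0.34  0.32 -0.92  2.32  1.1   0.89  0.91]
    [-0.38  0.3  -0.84  2.33  1.1   0.85  0.92]
    [-0.77  0.23 -0.27  2.34  1.04  0.65  1.07]
real	2m29.794s
user	2m29.997s
sys	0m0.194s
```

The wide slot is easily reachable. The narrow one is at the edge of the arm's range. I'll go deeper in small steps and watch the force. The slot is 60° steep, so gravity will also bring the board home.

```bash
python3 -m crank '[[[0.03,0,0.25,-0.08,0.05,0],[0,0,0.25,-0.05,0.05,0],[0,0,0.2,0,0,0],[0,0,0,0,0,0]]]' 1;  python3 plan.py slot 517 87.7 125.5 -9.75 10
```

```text
clock: 9.55
eef_pos: [433.7, 106.4, 208.4]
tool_rot: [2.627, 0.007, 1.394]
force: [0.4, -1.2, -2.0]
width: 9.2
clock 9.55 width 9.2 F [ 0.4 -1.2 -2. ] goal [455.2  98.3 163.7] remaining tool mm [-3.9 -2.4 50.1] rotvec deg [-0.49  0.52 -0.13]
per row x 10 [-0.014, -0.009, 0.167, -0.008, 0.009, -0.002] q [ 0.29  0.54 -1.24  2.47  1.5   0.94 -2.27]
```

```bash
python3 -m crank '[[[-0.08,-0.03,0.25,-0.05,0.05,0],[-0.05,-0.03,0.25,-0.05,0.05,0],[0,0,0.2,0,0,0],[0,0,0,0,0,0]]]' 1;  python3 plan.py slot 517 87.7 125.5 -9.75 10
```

```text
clock: 9.88
eef_pos: [443.5, 105.9, 192.2]
tool_rot: [2.632, 0.002, 1.399]
force: [0.3, -0.8, -2.1]
width: 9.1
clock 9.88 width 9.1 F [ 0.3 -0.8 -2.1] goal [455.2  98.3 163.7] remaining tool mm [-5.4 -2.8 31.1] rotvec deg [-0.81  0.13 -0.02]
per row x 10 [-0.018, -0.01, 0.104, -0.013, 0.002, -0.0] q [ 0.29  0.61 -1.24  2.47  1.56  0.98 -2.29]
```

```bash
python3 -m crank '[[[-0.1,-0.04,0.25,-0.08,0.03,0],[-0.08,-0.04,0.25,-0.08,0,0],[0,0,0.2,-0.05,0,0],[0,0,0,0,0,0]]]' 1;  python3 plan.py slot 517 87.7 125.5 -9.75 10;python3 chk.py 517 87.7 7 5 d
```

```text
clock: 10.22
eef_pos: [452.7, 105.7, 175.8]
tool_rot: [2.632, 0.002, 1.4]
force: [-0.6, -0.0, -2.0]
width: 9.3
clock 10.22 width 9.3 F [-0.6 -0.  -2. ] goal [455.2  98.3 163.7] remaining tool mm [-6.9 -2.7 12.4] rotvec deg [-0.8   0.13 -0.  ]
per row x 10 [-0.023, -0.009, 0.041, -0.013, 0.002, -0.0] q [ 0.28  0.68 -1.24  2.47  1.61  1.04 -2.33]
scene wall 678 x at z=100: 10.63 (exp 11) dx/dy,dz deg [0.1  0.07] y [-52.5  52.6] z [10.5 77.9]
scene board 684 x at z=100: 6.89 (exp 5) dx/dy,dz deg [-0.01  1.07] y [-52.8  65.8] z [103.2 169.5]
top wall 628 x at z=100: 11.28 (exp 11) dx/dy,dz deg [-0.14 -0.1 ] y [-52.5  52.4] z [10.6 77.7]
top board 687 x at z=100: 7.86 (exp 5) dx/dy,dz deg [-0.17  0.79] y [-53.4  64.5] z [103.6 174. ]
```

```bash
python3 -m crank '[[[-0.12,-0.05,0.08,-0.05,0,0],[-0.12,-0.03,0.1,-0.05,0,0],[-0.05,0,0.1,0,0,0],[0,0,0,0,0,0]]]' 1;  python3 plan.py slot 517 87.7 125.5 -9.75 10
```

```text
clock: 10.65
eef_pos: [455.3, 103.5, 171.4]
tool_rot: [2.635, -0.0, 1.402]
force: [-1.7, -0.3, -4.4]
width: 9.1
clock 10.65 width 9.1 F [-1.7 -0.3 -4.4] goal [455.2  98.3 163.7] remaining tool mm [-5.2 -3.1  7. ] rotvec deg [-1.   -0.06  0.07]
per row x 10 [-0.017, -0.011, 0.023, -0.017, -0.001, 0.001] q [ 0.29  0.7  -1.25  2.47  1.63  1.04 -2.32]
```

```bash
python3 -m crank '[[[-0.2,-0.05,0.1,-0.05,0,0],[-0.2,-0.05,0.1,-0.05,0,0],[-0.2,0,0.1,0,0,0],[0,0,0,0,0,0]]]' 1;  python3 plan.py slot 517 87.7 125.5 -9.75 10; python3 chk.py 517 87.7 7 5 e
```

```text
clock: 10.98
eef_pos: [457.9, 98.7, 166.2]
tool_rot: [2.649, -0.01, 1.412]
force: [-2.3, -1.7, -3.6]
width: 9.3
clock 10.98 width 9.3 F [-2.3 -1.7 -3.6] goal [455.2  98.3 163.7] remaining tool mm [-0.8 -3.5  1. ] rotvec deg [-1.78 -0.84  0.29]
per row x 10 [-0.003, -0.012, 0.003, -0.03, -0.014, 0.005] q [ 0.33  0.71 -1.25  2.47  1.65  1.02 -2.3 ]
scene wall 701 x at z=100: 10.53 (exp 11) dx/dy,dz deg [-0.06 -0.01] y [-52.3  52.5] z [10.5 77.6]
scene board 516 x at z=100: 7.25 (exp 5) dx/dy,dz deg [-0.09  1.9 ] y [-58.8  59.2] z [103.2 158.7]
top wall 617 x at z=100: 11.48 (exp 11) dx/dy,dz deg [-0.16  0.09] y [-52.4  52.4] z [10.3 77.8]
top board 505 x at z=100: 8.13 (exp 5) dx/dy,dz deg [-0.32  1.46] y [-59.4  58.8] z [103.3 162. ]
```

Centred and essentially on the floor. Releasing.

```bash
python3 -m crank '[[[0,0,0,0,0,0],[0,0,0,0,0,0],[0,0,0,0,0,0],[0,0,0,0,0,0],[0,0,0,0,0,0],[0,0,0,0,0,0]]]' -1; python3 chk.py 517 87.7 7 5 f;python3 plan.py slot 517 87.7 230 -9.75 10
```

```text
clock: 11.58
eef_pos: [462.9, 96.9, 171.6]
tool_rot: [2.631, -0.006, 1.411]
force: [0.4, -0.1, -0.2]
width: 80.7
scene wall 699 x at z=100: 10.59 (exp 11) dx/dy,dz deg [-0.05 -0.01] y [-52.4  51.8] z [10.3 77.6]
scene board 585 x at z=100: 2.53 (exp 5) dx/dy,dz deg [0.12 0.03] y [-56.9  61.2] z [103.3 158.1]
top wall 575 x at z=100: 11.25 (exp 11) dx/dy,dz deg [-0.22 -0.09] y [-52.1  52.5] z [10.4 77.5]
top board 495 x at z=100: 3.51 (exp 5) dx/dy,dz deg [-0.36 -0.81] y [-57.5  61. ] z [103.5 162.2]
clock 11.68 width 85.2 F [-0.6  0.3  0.2] goal [403.7 107.2 254.2] remaining tool mm [   1.2  -11.9 -101.5] rotvec deg [-0.79 -0.62  0.33]
per row x 10 [0.002, -0.038, -0.339, -0.013, -0.01, 0.006] q [ 0.33  0.7  -1.25  2.46  1.66  1.03 -2.3 ]
```

```bash
python3 - <<'E'
import cv2
a=cv2.imread("pics/f_scene.png")[20:190,240:440];b=cv2.imread("pics/f_top.png")[190:310,160:310]
a=cv2.resize(a,(470,400),interpolation=2);b=cv2.resize(b,(330,264),interpolation=2);b=cv2.copyMakeBorder(b,0,136,0,0,0)
import numpy as np;cv2.imwrite("pics/f.png",np.hstack([a,b]))
E
```

```text
(no output)
```

View pics/f.png

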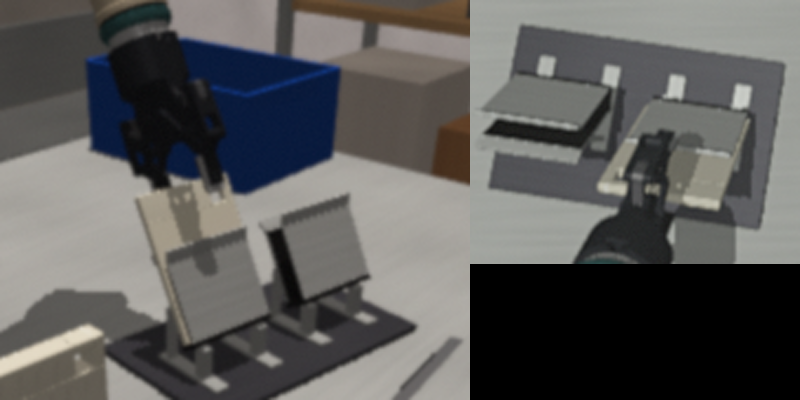

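The picture shows the thin board seated at about (190,260) in the narrow slot, with open fingers around its top. Retreating along the slot.

```bash
python3 -m crank '[[[0,-0.05,-0.3,0,0,0],[0,-0.05,-0.5,0,0,0],[0,-0.05,-0.6,0,0,0],[0,-0.05,-0.7,0,0,0],[0,-0.05,-0.7,0,0,0],[0,0,-0.6,0,0,0],[0,0,-0.3,0,0,0],[0,0,0,0,0,0]]]' -1; python3 plan.py up 561.3 -207.8 262 -6.7 24
```

```text
clock: 12.35
eef_pos: [400.9, 107.3, 266.9]
tool_rot: [2.637, -0.006, 1.411]
force: [1.0, -0.8, 0.1]
width: 85.2
clock 12.35 width 85.2 F [ 1.  -0.8  0.1] goal [ 561.3 -207.8  262. ] remaining tool mm [-285.5  181.   103.7] rotvec deg [28.91  0.31 -2.5 ]
per row x 24 [-0.402, 0.273, 0.08, 0.201, 0.002, -0.017] q [ 0.43  0.25 -1.25  2.44  1.21  0.68 -1.94]
```

```bash
python3 -m crank '[[[-0.4,0.27,0.08,0.2,0,-0.02],[-0.4,0.27,0.08,0.2,0,-0.02],[-0.4,0.27,0.08,0.2,0,-0.02],[-0.4,0.27,0.08,0.2,0,-0.02],[-0.4,0.27,0.08,0.2,0,-0.02],[-0.4,0.27,0.08,0.2,0,-0.02],[-0.4,0.27,0.08,0.2,0,-0.02],[-0.4,0.27,0.08,0.2,0,-0.02],[-0.4,0.27,0.08,0.2,0,-0.02],[-0.4,0.27,0.08,0.2,0,-0.02],[-0.4,0.27,0.08,0.2,0,-0.02],[-0.4,0.27,0.08,0.2,0,-0.02]]]' -1; python3 plan.py up 561.3 -207.8 262 -6.7 12
```

```text
clock: 13.35
eef_pos: [478.7, -59.3, 270.3]
tool_rot: [2.912, 0.01, 1.441]
force: [0.2, -0.2, -0.3]
width: 85.0
clock 13.35 width 85.0 F [ 0.2 -0.2 -0.3] goal [ 561.3 -207.8  262. ] remaining tool mm [-136.5   96.3   32.4] rotvec deg [13.17  0.63 -0.67]
per row x 12 [-0.381, 0.274, 0.06, 0.183, 0.009, -0.009] q [ 0.94  0.46 -1.23  2.1   0.75  0.8  -0.86]
```

```bash
python3 -m crank '[[[-0.38,0.27,0.06,0.18,0,0],[-0.38,0.27,0.06,0.18,0,0],[-0.38,0.27,0.06,0.18,0,0],[-0.38,0.27,0.06,0.18,0,0],[-0.38,0.27,0.06,0.18,0,0],[-0.38,0.27,0.06,0.18,0,0],[-0.38,0.27,0.06,0.18,0,0],[-0.38,0.27,0.06,0.18,0,0],[-0.38,0.27,0.06,0.18,0,0],[-0.3,0.2,0.06,0.12,0,0],[0,0,0,0,0,0],[0,0,0,0,0,0]]]' -1; python3 plan.py up 561.3 -207.8 232 -6.7 4
```

```text
clock: 14.35
eef_pos: [541.2, -195.6, 243.9]
tool_rot: [3.138, 0.01, 1.429]
force: [-0.9, 0.7, -1.0]
width: 85.1
clock 14.35 width 85.1 F [-0.9  0.7 -1. ] goal [ 561.3 -207.8  232. ] remaining tool mm [-9.1 21.6 12.1] rotvec deg [ 0.21  0.58 -1.44]
per row x 4 [-0.078, 0.179, 0.1, 0.009, 0.024, -0.06] q [ 0.94  0.74 -1.13  1.7   0.73  1.18 -0.53]
```

```bash
python3 -m crank '[[[-0.08,0.18,0.1,0,0.03,-0.06],[-0.08,0.18,0.1,0,0.03,-0.06],[-0.08,0.18,0.1,0,0.03,-0.06],[-0.06,0.17,0.1,0,0,-0.06],[0,0,0,0,0,0],[0,0,0,0,0,0]]]' -1; python3 plan.py up 561.3 -207.8 132 -6.7 6
```

```text
clock: 14.85
eef_pos: [561.3, -206.3, 229.2]
tool_rot: [3.141, 0.0, 1.46]
force: [0.2, -0.3, 0.7]
width: 85.5
clock 14.85 width 85.5 F [ 0.2 -0.3  0.7] goal [ 561.3 -207.8  132. ] remaining tool mm [-1.5  0.2 97.2] rotvec deg [0.03 0.02 0.37]
per row x 6 [-0.008, 0.001, 0.54, 0.001, 0.0, 0.01] q [ 0.92  0.79 -1.11  1.65  0.75  1.19 -0.48]
```

```bash
python3 -m crank '[[[0,0,0.4,0,0,0.05],[0,0,0.4,0,0,0],[0,0,0.4,0,0,0],[0,0,0.4,0,0,0],[0,0,0.4,0,0,0],[0,0,0.4,0,0,0],[0,0,0.4,0,0,0],[0,0,0.3,0,0,0],[0,0,0,0,0,0],[0,0,0,0,0,0]]]' -1; python3 plan.py up 561.3 -207.8 132 -6.7 1
```

```text
clock: 15.68
eef_pos: [559.2, -205.3, 124.3]
tool_rot: [-3.138, 0.0, 1.456]
force: [0.2, -0.3, 0.4]
width: 85.1
clock 15.68 width 85.1 F [ 0.2 -0.3  0.4] goal [ 561.3 -207.8  132. ] remaining tool mm [-2.3  2.4 -7.7] rotvec deg [-0.19  0.    0.14]
per row x 1 [-0.076, 0.079, -0.258, -0.032, 0.0, 0.023] q [ 0.88  0.9  -1.01  1.75  0.89  1.03 -0.59]
```

```bash
python3 -m crank '[[[-0.08,0.08,-0.25,-0.03,0,0],[0,0,0,0,0,0],[0,0,0,0,0,0]]]' -1
python3 -m crank '[[[0,0,0,0,0,0],[0,0,0,0,0,0],[0,0,0,0,0,0],[0,0,0,0,0,0],[0,0,0,0,0,0],[0,0,0,0,0,0],[0,0,0,0,0,0],[0,0,0,0,0,0],[0,0,0,0,0,0]]]' 1
python3 plan.py up 561.3 -207.8 132 -6.7 1
```

```text
clock: 15.93
eef_pos: [562.3, -208.0, 133.4]
tool_rot: [3.14, -0.0, 1.456]
force: [-0.4, -0.4, 0.1]
width: 85.0
clock: 16.68
eef_pos: [563.2, -208.5, 136.0]
tool_rot: [3.137, 0.001, 1.456]
force: [-0.2, -0.6, 1.3]
width: 21.5
clock 16.68 width 21.5 F [-0.2 -0.6  1.3] goal [ 561.3 -207.8  132. ] remaining tool mm [ 0.4 -2.   4. ] rotvec deg [0.28 0.08 0.1 ]
per row x 1 [0.014, -0.067, 0.133, 0.047, 0.013, 0.016] q [ 0.88  0.89 -1.02  1.74  0.88  1.04 -0.58]
```

Thick board gripped (21.5 mm). Lifting it, then carrying it in +y at x≈570, well clear of the seated thin board.

```bash
python3 -m crank '[[[0,0,-0.3,0,0,0],[0,0,-0.5,0,0,0],[0,0,-0.5,0,0,0],[0,0,-0.5,0,0,0],[0,0,-0.5,0,0,0],[0,0,-0.6,0,0,0],[0,0,-0.6,0,0,0],[0,0,-0.6,0,0,0],[0,0,-0.6,0,0,0],[0,0,-0.5,0,0,0],[0,0,-0.2,0,0,0],[0,0,0,0,0,0]]]' 1
python3 plan.py up 570 245 305 -8 24
```

```text
clock: 17.68
eef_pos: [561.8, -205.7, 317.7]
tool_rot: [3.132, -0.0, 1.46]
force: [0.2, -0.4, -3.8]
width: 21.2
clock 17.68 width 21.2 F [ 0.2 -0.4 -3.8] goal [570. 245. 305.] remaining tool mm [448.9 -41.7  12.4] rotvec deg [ 0.52 -0.02  1.67]
per row x 24 [0.623, -0.067, 0.017, 0.004, -0.0, 0.012] q [ 0.94  0.69 -1.16  1.54  0.65  1.33 -0.4 ]
```

```bash
python3 -m crank '[[[0.4,-0.05,0.01,0,0,0.01],[0.6,-0.06,0.01,0,0,0.01],[0.6,-0.06,0.01,0,0,0.01],[0.6,-0.06,0.01,0,0,0.01],[0.6,-0.06,0.01,0,0,0.01],[0.6,-0.06,0.01,0,0,0.01],[0.6,-0.06,0.01,0,0,0.01],[0.6,-0.06,0.01,0,0,0.01],[0.6,-0.06,0.01,0,0,0.01],[0.6,-0.06,0.01,0,0,0.01],[0.6,-0.06,0.01,0,0,0.01],[0.6,-0.06,0.01,0,0,0.01]]]' 1
python3 plan.py up 570 245 305 -8 12
```

```text
clock: 18.68
eef_pos: [555.1, 19.1, 303.6]
tool_rot: [-3.131, 0.0, 1.447]
force: [0.7, -0.2, -2.8]
width: 21.3
clock 18.68 width 21.3 F [ 0.7 -0.2 -2.8] goal [570. 245. 305.] remaining tool mm [226.  -13.1  -1.3] rotvec deg [-0.63  0.01  0.9 ]
per row x 12 [0.628, -0.041, -0.004, -0.009, 0.0, 0.012] q [ 0.59  0.64 -1.14  1.66  0.6   1.25 -0.8 ]
```

```bash
python3 -m crank '[[[0.6,-0.04,-0.02,-0.01,0,0.01],[0.6,-0.04,-0.02,-0.01,0,0.01],[0.6,-0.04,-0.02,-0.01,0,0.01],[0.6,-0.04,-0.02,-0.01,0,0.01],[0.6,-0.04,-0.02,-0.01,0,0.01],[0.6,-0.04,-0.02,-0.01,0,0.01],[0.6,-0.04,-0.02,-0.01,0,0.01],[0.6,-0.04,-0.02,-0.01,0,0.01],[0.6,-0.04,-0.02,-0.01,0,0.01],[0.5,-0.04,-0.02,-0.01,0,0.01],[0.3,0,0,0,0,0],[0,0,0,0,0,0]]]' 1
python3 plan.py slot 543.6 245.5 265 -9.75 12
```

```text
clock: 19.68
eef_pos: [548.7, 227.8, 297.8]
tool_rot: [-3.116, 0.002, 1.457]
force: [0.4, 0.5, -2.5]
width: 21.3
clock 19.68 width 21.3 F [ 0.4  0.5 -2.5] goal [413.  267.9 284.5] remaining tool mm [  24.6 -138.9   16.9] rotvec deg [-31.47  -0.68   3.22]
per row x 12 [0.058, -0.392, -0.052, -0.437, -0.009, 0.045] q [ 0.17  0.69 -1.07  1.55  0.6   1.29 -1.1 ]
```

```bash
python3 -m crank '[[[0.06,-0.39,-0.06,-0.43,0,0.04],[0.06,-0.39,-0.06,-0.43,0,0.04],[0.06,-0.39,-0.06,-0.43,0,0.04],[0.06,-0.39,-0.06,-0.43,0,0.04],[0.06,-0.39,-0.06,-0.43,0,0.04],[0.06,-0.39,-0.06,-0.43,0,0.04],[0.06,-0.39,-0.06,-0.43,0,0.04],[0.06,-0.39,-0.06,-0.43,0,0.04],[0.06,-0.39,-0.06,-0.43,0,0.04],[0.05,-0.3,-0.05,-0.35,0,0.04],[0,0,0,0,0,0],[0,0,0,0,0,0]]]' 1
python3 plan.py slot 543.6 245.5 265 -9.75 4
```

```text
clock: 20.68
eef_pos: [427.8, 249.9, 287.6]
tool_rot: [2.719, 0.004, 1.404]
force: [-0.9, 0.0, -3.4]
width: 21.5
clock 20.68 width 21.5 F [-0.9  0.  -3.4] goal [413.  267.9 284.5] remaining tool mm [ 15.3 -17.3  -4.5] rotvec deg [-5.77  0.14  0.27]
per row x 4 [0.128, -0.143, -0.043, -0.24, 0.006, 0.011] q [-0.09  0.35 -0.97  2.12  0.94  0.89 -1.82]
```

```bash
python3 -m crank '[[[0.14,-0.15,-0.04,-0.25,0,0.01],[0.14,-0.15,-0.04,-0.25,0,0.01],[0.14,-0.15,-0.04,-0.25,0,0.01],[0.12,-0.12,-0.04,-0.22,0,0.01],[0,0,0,0,0,0],[0,0,0,0,0,0]]]' 1
python3 plan.py slot 543.6 245.5 265 -9.75 2; python3 chk.py 543.6 245.5 13 11 g
```

```text
clock: 21.18
eef_pos: [417.9, 265.1, 283.3]
tool_rot: [2.62, 0.004, 1.386]
force: [-0.3, 0.9, -3.2]
width: 21.0
clock 21.18 width 21.0 F [-0.3  0.9 -3.2] goal [413.  267.9 284.5] remaining tool mm [ 1.9 -4.  -3.7] rotvec deg [-0.14  0.6  -0.64]
per row x 2 [0.032, -0.067, -0.062, -0.012, 0.05, -0.053] q [-0.24  0.36 -0.93  2.17  1.07  0.94 -2.05]
scene wall 519 x at z=100: 16.88 (exp 17) dx/dy,dz deg [-0.29  0.25] y [-52.6  52.8] z [10.6 77.4]
scene board 1401 x at z=100: 12.86 (exp 11) dx/dy,dz deg [0.7  0.65] y [-61.5  58.4] z [134.1 292.1]
top wall 613 x at z=100: 17.18 (exp 17) dx/dy,dz deg [-0.12 -0.03] y [-52.7  52.5] z [10.8 77.9]
top board 2496 x at z=100: 13.77 (exp 11) dx/dy,dz deg [0.77 0.54] y [-61.8  56.7] z [137.5 295.1]
```

```bash
python3 -m crank '[[[0.05,-0.07,0.1,-0.05,0.05,-0.06],[0.03,-0.06,0.2,-0.05,0.05,-0.06],[0,0,0.3,0,0,0],[0,0,0.3,0,0,0],[0,0,0.15,0,0,0],[0,0,0,0,0,0]]]' 1
python3 plan.py slot 543.6 245.5 126 -9.75 10; python3 chk.py 543.6 245.5 13 11 h
```

```text
clock: 21.78
eef_pos: [434.8, 262.7, 252.9]
tool_rot: [2.61, -0.002, 1.394]
force: [0.1, 0.3, -2.1]
width: 21.5
clock 21.78 width 21.5 F [ 0.1  0.3 -2.1] goal [481.5 256.2 164.1] remaining tool mm [  1.6  -4.4 100.5] rotvec deg [ 0.46  0.08 -0.37]
per row x 10 [0.005, -0.013, 0.335, 0.008, 0.001, -0.006] q [-0.26  0.42 -0.88  2.2   1.2   0.91 -2.15]
scene wall 524 x at z=100: 16.64 (exp 17) dx/dy,dz deg [-0.14 -0.06] y [-52.3  52.3] z [10.4 77.5]
scene board 1345 x at z=100: 14.3 (exp 11) dx/dy,dz deg [ 0.42 -0.01] y [-60.4  58.6] z [103.7 257. ]
top wall 598 x at z=100: 17.12 (exp 17) dx/dy,dz deg [-0.15 -0.12] y [-52.   52.8] z [10.3 77.6]
top board 2184 x at z=100: 14.9 (exp 11) dx/dy,dz deg [ 0.41 -0.04] y [-61.1  56.8] z [104.7 260.5]
```

```bash
python3 -m crank '[[[0.03,-0.08,0,0,0,-0.04],[0.03,-0.08,0,0,0,-0.03],[0,-0.02,0.2,0,0,0],[0,0,0.3,0,0,0],[0,0,0.3,0,0,0],[0,0,0.2,0,0,0],[0,0,0,0,0,0]]]' 1
python3 plan.py slot 543.6 245.5 126 -9.75 10; python3 chk.py 543.6 245.5 13 11 i
```

```text
clock: 22.47
eef_pos: [445.7, 265.8, 225.4]
tool_rot: [2.606, -0.003, 1.405]
force: [-0.0, 0.2, -3.3]
width: 21.3
clock 22.47 width 21.3 F [-0.   0.2 -3.3] goal [481.5 256.2 164.1] remaining tool mm [-3.8  0.6 71.5] rotvec deg [ 0.66 -0.28  0.11]
per row x 10 [-0.012, 0.003, 0.238, 0.011, -0.005, 0.002] q [-0.29  0.49 -0.85  2.22  1.3   0.9  -2.24]
scene wall 532 x at z=100: 16.89 (exp 17) dx/dy,dz deg [-0.01  0.2 ] y [-52.6  52.6] z [10.3 77.4]
scene board 1020 x at z=100: 9.63 (exp 11) dx/dy,dz deg [ 0.12 -0.15] y [-55.4  64. ] z [103.5 228.1]
top wall 615 x at z=100: 17.15 (exp 17) dx/dy,dz deg [-0.12 -0.13] y [-52.1  52.7] z [10.7 77.8]
top board 1672 x at z=100: 10.19 (exp 11) dx/dy,dz deg [-0.15 -0.26] y [-55.7  63.4] z [103.9 231.8]
```

```bash
python3 -m crank '[[[-0.08,0.04,0.2,0.03,0,0],[-0.08,0,0.3,0.02,0,0],[-0.02,0,0.3,0,0,0],[0,0,0.3,0,0,0],[0,0,0.2,0,0,0],[0,0,0,0,0,0]]]' 1
python3 plan.py slot 543.6 245.5 126 -9.75 5; python3 chk.py 543.6 245.5 13 11 j
```

```text
clock: 23.07
eef_pos: [466.7, 258.4, 193.4]
tool_rot: [2.609, -0.008, 1.407]
force: [-0.3, 0.1, -3.5]
width: 21.0
clock 23.07 width 21.0 F [-0.3  0.1 -3.5] goal [481.5 256.2 164.1] remaining tool mm [-0.  -2.  32.8] rotvec deg [ 0.52 -0.58  0.1 ]
per row x 5 [0.001, -0.012, 0.219, 0.017, -0.019, 0.003] q [-0.28  0.56 -0.81  2.24  1.42  0.87 -2.31]
scene wall 481 x at z=100: 17.34 (exp 17) dx/dy,dz deg [0.12 0.63] y [-52.1  52.4] z [10.4 77.4]
scene board 701 x at z=100: 12.55 (exp 11) dx/dy,dz deg [-0.09 -0.05] y [-59.2  60. ] z [103.4 189. ]
top wall 601 x at z=100: 17.28 (exp 17) dx/dy,dz deg [-0.25  0.01] y [-52.1  52.2] z [10.3 77.8]
top board 994 x at z=100: 13.23 (exp 11) dx/dy,dz deg [-0.11 -0.36] y [-59.8  59.1] z [103.3 193.7]
```

Centred in y. It's slightly close to the far wall, so I'll nudge it 1.5 mm back while lowering.

```bash
python3 -m crank '[[[0,-0.05,0.15,0,0,0],[0,0,0.25,0,0,0],[0,0,0.25,0,0,0],[0,0,0.18,0,0,0],[0,0,0.05,0,0,0],[0,0,0,0,0,0]]]' 1
python3 plan.py slot 543.6 245.5 126 -9.75 5; python3 chk.py 543.6 245.5 13 11 k
```

```text
clock: 23.67
eef_pos: [479.8, 258.3, 169.6]
tool_rot: [2.607, -0.011, 1.409]
force: [0.6, -0.2, -3.3]
width: 21.5
clock 23.67 width 21.5 F [ 0.6 -0.2 -3.3] goal [481.5 256.2 164.1] remaining tool mm [-1.8 -1.1  5.7] rotvec deg [ 0.64 -0.78  0.11]
per row x 5 [-0.012, -0.007, 0.038, 0.021, -0.026, 0.004] q [-0.28  0.61 -0.78  2.24  1.51  0.87 -2.37]
scene wall 531 x at z=100: 16.88 (exp 17) dx/dy,dz deg [0.12 0.09] y [-52.1  52.2] z [10.2 77.5]
scene board 453 x at z=100: 11.62 (exp 11) dx/dy,dz deg [ 0.03 -0.1 ] y [-57.6  61.8] z [103.2 163. ]
top wall 598 x at z=100: 17.25 (exp 17) dx/dy,dz deg [-0.23 -0.01] y [-52.6  52.5] z [10.3 77.3]
top board 555 x at z=100: 12.66 (exp 11) dx/dy,dz deg [-0.17 -1.02] y [-58.   61.7] z [103.5 166.9]
```

```bash
python3 -m crank '[[[-0.06,0,0.12,0,0,0],[0,0,0.1,0,0,0],[0,0,0.05,0,0,0],[0,0,0,0,0,0]]]' 1
python3 plan.py slot 543.6 245.5 126 -9.75 5
python3 -m crank '[[[0,0,0,0,0,0],[0,0,0,0,0,0],[0,0,0,0,0,0],[0,0,0,0,0,0],[0,0,0,0,0,0],[0,0,0,0,0,0]]]' -1; python3 chk.py 543.6 245.5 13 11 l;  python3 plan.py slot 543.6 245.5 126 -9.75 5
```

```text
clock: 24.1
eef_pos: [482.4, 258.9, 165.1]
tool_rot: [2.604, -0.015, 1.414]
force: [0.2, -0.7, -3.3]
width: 21.3
clock 24.1 width 21.3 F [ 0.2 -0.7 -3.3] goal [481.5 256.2 164.1] remaining tool mm [-2.8 -0.9  0.6] rotvec deg [ 0.78 -1.14  0.21]
per row x 5 [-0.019, -0.006, 0.004, 0.026, -0.038, 0.007] q [-0.28  0.63 -0.78  2.24  1.53  0.87 -2.39]
clock: 24.6
eef_pos: [485.0, 259.6, 167.1]
tool_rot: [2.598, -0.017, 1.414]
force: [-0.7, -0.6, -0.9]
width: 85.2
scene wall 534 x at z=100: 16.62 (exp 17) dx/dy,dz deg [0.07 0.  ] y [-52.3  52.3] z [10.6 77.5]
scene board 436 x at z=100: 8.62 (exp 11) dx/dy,dz deg [-0.02 -1.84] y [-55.9  63.9] z [103.3 158. ]
top wall 603 x at z=100: 17.15 (exp 17) dx/dy,dz deg [-0.26 -0.1 ] y [-52.4  52.5] z [10.1 77.5]
top board 475 x at z=100: 9.13 (exp 11) dx/dy,dz deg [ 0.15 -1.73] y [-56.   28.8] z [103.2 162. ]
clock 24.7 width 85.5 F [-0.4 -0.6  0.4] goal [481.5 256.2 164.1] remaining tool mm [-3.9 -3.8  1. ] rotvec deg [ 1.12 -1.24  0.16]
per row x 5 [-0.026, -0.025, 0.007, 0.037, -0.041, 0.005] q [-0.28  0.62 -0.78  2.24  1.54  0.87 -2.39]
```

Released and seated (top at about 160, y centre about +4 mm). Retreating and checking both boards.

```bash
python3 -m crank '[[[0,0,-0.3,0,0,0],[0,0,-0.5,0,0,0],[0,0,-0.6,0,0,0],[0,0,-0.7,0,0,0],[0,0,-0.7,0,0,0],[0,0,-0.7,0,0,0],[0,0,-0.7,0,0,0],[0,0,-0.4,0,0,0],[0,0,0,0,0,0],[0,0,0,0,0,0],[0,0,0,0,0,0],[0,0,0,0,0,0]]]' -1; python3 chk.py 543.6 245.5 13 11 m;python3 chk.py 517 87.7 7 5 n
python3 - <<'E'
import cv2, numpy as np
a=cv2.imread("pics/n_scene.png")[20:340,120:500];b=cv2.imread("pics/n_top.png")[100:310,140:440]
a=cv2.resize(a,(475,400),interpolation=2);b=cv2.resize(b,(325,228),interpolation=2);b=cv2.copyMakeBorder(b,0,172,0,0,0)
cv2.imwrite("pics/n.png",np.hstack([a,b]))
E
```

```text
clock: 25.7
eef_pos: [411.2, 267.4, 288.0]
tool_rot: [2.6, -0.013, 1.412]
force: [0.0, -0.2, 0.1]
width: 85.4
scene wall 511 x at z=100: 16.75 (exp 17) dx/dy,dz deg [-0.12  0.1 ] y [-52.4  51.8] z [10.4 77.5]
scene board 459 x at z=100: 8.37 (exp 11) dx/dy,dz deg [-0.15 -1.4 ] y [-55.6  64.4] z [103.2 158.2]
top wall 600 x at z=100: 17.29 (exp 17) dx/dy,dz deg [-0.17  0.03] y [-52.3  52.4] z [10.5 77.4]
top board 735 x at z=100: 9.2 (exp 11) dx/dy,dz deg [-0.24 -2.06] y [-55.9  63. ] z [103.4 162.5]
scene wall 669 x at z=100: 10.69 (exp 11) dx/dy,dz deg [-0.1   0.12] y [-52.3  52.2] z [10.4 77.9]
scene board 614 x at z=100: 2.42 (exp 5) dx/dy,dz deg [-0.15 -0.14] y [-56.9  61.9] z [103.2 158. ]
top wall 625 x at z=100: 11.29 (exp 11) dx/dy,dz deg [-0.06 -0.08] y [-52.6  52. ] z [10.7 77.5]
top board 732 x at z=100: 3.62 (exp 5) dx/dy,dz deg [-0.28 -0.89] y [-57.6  60.9] z [103.2 161.6]
```

View pics/n.png

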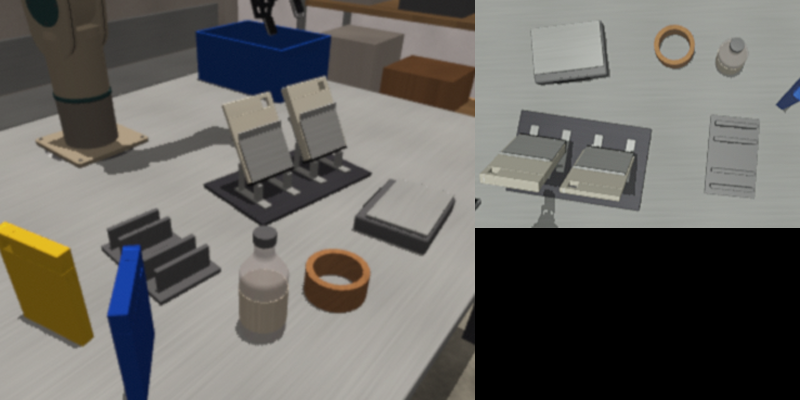

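The picture shows both boards seated in the rack, thin at (250,140) and thick at (315,120). The stand is empty and the bystanders haven't moved. Handing in.

```bash
python3 -c "from cell import ctrl; print(ctrl.finish_job())"
```

```text
the job is handed in; nothing more can be done
None
```

Both boards are in the rack and the job is handed in at about 26 s. The thin board is in the narrow slot and the thick board in the wide one, each with the same end down and released.

**Last checks:** both cameras put the board tops 158–162 mm above the slot floors, where a fully seated board should read 160. The thin board sits about 2 mm off centre along its slot and the thick one about 4 mm. Both rest on the robot-side wall. The gripper is clear, the force reads about zero, and the tape roll, bottle and scale look unmoved.

**Disagreements and limits:**
- **Joint limits:** while inserting the thin board, joints 3 and 4 ran at the ends of their ranges as displayed (−1.25 and 2.47 rad). I couldn't confirm from the rounded readings that neither passed its limit.
- **Reach model:** my rough kinematic fit had put the seated pose in the narrow slot slightly out of reach, but the arm got there with low force.
- **Camera tilt:** the two cameras differ by up to about 0.8° on how the boards tilt in their slots.

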